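# Unfold the crank handle and bring the bush under the magnifier

## Robot

A 6-joint arm with a two-finger parallel gripper is mounted at the origin on the work surface. World frame = base frame: x ahead of the robot, y to its left, z up, the work surface at z = 0. Lengths are in m, angles in rad, forces in N, time in s.
With the tool pointing down it reaches from about 0.3 to 0.95 m from the base axis. Payload 3.1 kg.
Tool frame: the origin (TCP) lies at the very end of the fingers, on their centre line; the grasp point (between the pads) lies 19 mm behind it (arm.pinch_z is the distance from the TCP to the grasp point, in m); x points along the fingers, y is the direction in which the jaws open and shut, and the axes are right-handed (so a half turn about x gives the same grasp; the last joint's range is limited). The gripper opens to 85 mm and grips with 20 to 120 N. Pads are 22 mm wide; open, the fingers measure 114 mm over their backs; the gripper's body (76 mm by 85 mm) begins 54 mm behind the grasp point. The pads swing forward as they close: fully open they stand 13 mm farther back than shut.
Start: joints at [-1.184, 0.308, 1.634, -0, 1.2, -0.07], TCP at [0.276, -0.561, 0.231] pointing down, gripper open.
Joint ranges: [-3.06, 3.06], [-0.79, 1.96], [0.05, 2.63], [-1.19, 4.34], [0.05, 2.64], [-2.94, 2.94]. Speed limits (rad/s): [2.79, 2.79, 3.14, 3.14, 3.14, 3.14].

## Interface

Orientations are given as a unit quaternion [w, x, y, z].
In Python, from bench import sensors, eyes, arm gives the robot as it stands.
- The arm moves only by the tool apply_moves, never from a script. Its argument "commands" is a list of rows, each an object of numbers: "x", "y", "z": the shift along the tool's x, y, z in mm; "yaw": the turn about the tool's x in rad. In form: [{"x": .., "y": .., "z": .., "yaw": ..}, ...]. A call has 1 to 8 rows; each row is the pose to reach, as a shift and turn from the pose commanded when the call began, along the tool's axes at that moment; what a row does not reach only later rows make up. A row lasts 1/12 s, in which the tool goes at most 41.7 mm and 7.16 degrees, less where a joint would pass 70% of its speed; a pose out of reach is approached as far as the arm can. A call with a gripper value outside its range is refused whole. "fingers" is the closure, from -1 (fully open) to 1 (shut), so that 0 is half open, set as the call begins (left out, the last holds). The fingers move at their own pace and stop on an object; "force" is the grip in N (left out, the last holds). Time passes only in rows, so rows that repeat a pose let the fingers close. It gives the time, the measured TCP pose, the force and the opening at its end, in the units of the state.
- sensors.read_state(): the state, without advancing time (a new reading comes with each control period).
- eyes.snapshot(name): name is "side" or "top"; returns the picture (400x640x3 uint8, red, green, blue); there is no depth.
- eyes.get_calibration(name): a dict with "camera_matrix" (3x3 intrinsics, pixels), "k1" (the pictures are not rectified: a ray, as slopes to the right and down, at radius r is drawn at 1 + k1 r^2 times it, then the intrinsics apply), "R" (3x3) and "t" (3): a world point X has camera coordinates R X + t. Camera axes: x right, y down, z forward; pixel columns grow to the right and rows downward; lengths in m; the calibration is good to about 2 mm. A picture is of the moment at which its call begins. get_calibration takes no time and is no camera call.
- arm.close_job(): hands the job in, once; it reports no verdict.
The state is a dict: "time_s": time; "joint_positions": joint angles; "joint_vel": joint speeds; "joint_efforts": joint torques, N m; "position": TCP position; "tcp_rot": TCP orientation; "force": force on the tool from outside, world axes, zero at the start; "wrist_torque": the same for the moment, N m; "gripper_width": finger opening in m.
Only numpy, scipy, OpenCV 4.12 (cv2) and the standard library are available. Lean on these libraries where they do the work, as an engineer would, in place of code of your own. Each camera call takes 0.05 s, during which the arm holds its last target. There are 200 camera calls.

## Task

On the inspection slide, swing the crank's folded ball handle up until it stands upright, and only then turn the crank anticlockwise (seen from above) until the brass bush on the carriage is centred under the magnifier lens. Do not touch the carriage itself or disturb the loose parts lying around, and leave the crank there with its handle still standing.

Things in the scene. Friction and masses are not known exactly. Their poses are not given: they have to be found in the camera images.
- crank_hub (a point): Point on the crank's vertical turning axis, at mid-height of its flat steel arm, 75 mm above the bench; its frame is that of the fixed slide (y along the slide's travel, z up). The arm is 12 mm wide, 70 to 80 mm above the bench, and reaches 88 mm out. The hub boss has radius 9 mm, top 81 mm above the bench; the grey housing below has radius 46 mm, top 66 mm above the bench.
- crank (a joint): Crank arm angle in rad, growing anticlockwise seen from above. At 0 the arm points along -y of crank_hub, at 1.57 along its +x. Range -0.7 to 2.7. Each rad anticlockwise drives the carriage 40 mm along +y of crank_hub. Friction holds it where it is left (0.12 N m, about 2 N at the handle).
- handle (a joint): Folding handle angle in rad: 0 is folded, level over the crank arm and pointing back to the crank axis; 1.57 is upright; stop at 1.6. Starts folded or up to 0.25. Its hinge is level, across the arm, 75 mm out from the crank axis and 95 mm above the bench; stiff (0.05 N m), so the handle stays wherever it is left.
- handle_ball (a point): Centre of the black ball, 26 mm in diameter, at the free end of the folding handle, 55 mm from its hinge on a 12 mm round steel stem: the place to grip it. Frame: y along the handle away from the hinge, x along the hinge. Fully folded, the ball's centre is 20 mm out from the crank axis, 95 mm above the bench, 20 mm above the arm's middle; fingers may reach down on both sides of the narrow arm.
- carriage: Aluminium carriage 74 x 60 x 16 mm on two rails of the slide, with a stepped brass bush (30 mm wide, 36 mm tall, top 97 mm above the bench) standing on its centre. Origin on the bush's axis, 40 mm above the bench. Its y axis is the direction of travel (same as y of crank_hub). It moves only with the crank.
- lens (a point): Centre of the magnifier lens: a clear pane in a black ring (inside 60 mm, outside 76 mm wide), level, 135 mm above the bench, on a post at the +x side of the slide. It is fixed over the carriage's line of travel, ahead of the carriage towards +y.
- spare_wheel: Bystander: loose spare aluminium handwheel lying on the bench, 96 mm across, 12 mm thick, with a hub and a fixed upright black handle 45 mm tall. Origin at the centre of its underside. Leave alone.
- sleeve: Bystander: loose aluminium sleeve standing on the bench, 64 mm across, 85 mm tall. Origin at the centre of its underside. Leave alone.
- spare_bush: Bystander: loose stepped brass bush like the one on the carriage, 30 mm wide, 36 mm tall, standing on the bench. Origin at the centre of its underside. Leave alone.

How it is judged:
On the way:
1. the handle is swung up to within 25 degrees of upright with the crank still about where it was (carriage within 12 mm of its start) (value of joint handle above 1.13 rad and distance of carriage from where it was at the start of the episode below 0.012 m), for 0.1 s.
At the end, for the whole second after the job is handed in: The bush on the carriage is within 12 mm of the lens centre (seen from above), the handle stands within 25 degrees of upright, and the crank is at rest (value of joint handle above 1.13 rad and horizontal distance between carriage and lens below 0.012 m and velocity of joint crank between -0.05 and 0.05 rad/s); the robot touches nothing.
It fails at once if the crank is turned (carriage more than 15 mm from its start) while the handle is less than 57 degrees up (distance of carriage from where it was at the start of the episode above 0.015 m and value of joint handle below 1 rad).
It fails at once if the robot touches the carriage or its bush (contact force between any of the fingers, the arm and carriage above 1 N).
It fails at once if a loose part is moved by more than 20 mm or tipped (distance of any of spare_wheel, sleeve, spare_bush from where it was at the start of the episode above 0.02 m or angle between any of spare_wheel, sleeve, spare_bush's own z axis and vertical above 0.5 rad).
It also fails if it takes over 38 s, if anything falls off the work surface, if the arm or the gripper's body presses on something with over 40 N, if the wrist force passes 120 N, or if a joint passes its speed limit or range.

## Working session

There is one attempt and no reset: what is moved stays moved. The work goes in short steps, Python scripts to look and compute and a tool call to move; the robot and the scene stay as the last step left them, time stands still between calls to the robot, and variables do not carry over. Pictures are saved under pics/ and viewed, about 8 in all and at most 12, crops included, and the job is handed in when it is done.

Besides the shell and the picture viewer there is one more tool, called after "Emit:" as name([rows], argument=value, ...), one row to a line, values as JSON. apply_moves: Moves the arm, as the interface text tells. Its arguments: {"type":"object","properties":{"commands":{"type":"array","items":{"type":"object","properties":{"x":{"type":"number"},"y":{"type":"number"},"z":{"type":"number"},"yaw":{"type":"number"}}}},"fingers":{"type":"number"},"force":{"type":"number"}},"required":["commands"]}

```bash
mkdir -p pics
cat > h.py <<'E'
import numpy as np, cv2
from bench import sensors, eyes, arm
def snap(n,f):
    im=np.ascontiguousarray(eyes.snapshot(n)); cv2.imwrite('pics/'+f,im[:,:,::-1]); return im
def ray(n,u,v):
    c=eyes.get_calibration(n);K=np.array(c['camera_matrix']);R=np.array(c['R']);t=np.array(c['t'])
    d=np.array([(u-K[0,2])/K[0,0],(v-K[1,2])/K[1,1]]);s=d.copy()
    for _ in range(20): s=d/(1+c['k1']*(s@s))
    return -R.T@t, R.T@np.array([*s,1.])
def plane(n,u,v,z):
    o,d=ray(n,u,v); return o+d*(z-o[2])/d[2]
def proj(n,X):
    c=eyes.get_calibration(n);K=np.array(c['camera_matrix']);p=np.array(c['R'])@np.array(X)+np.array(c['t'])
    s=p[:2]/p[2]; s=s*(1+c['k1']*(s@s)); return K[:2,:2]@s+K[:2,2]
def tri(a,b):
    (o1,d1),(o2,d2)=ray(*a),ray(*b); d1=d1/np.linalg.norm(d1);d2=d2/np.linalg.norm(d2)
    s=np.linalg.lstsq(np.c_[d1,-d2],o2-o1,rcond=None)[0]; p,q=o1+s[0]*d1,o2+s[1]*d2
    return (p+q)/2,np.linalg.norm(p-q)
E
python3 -c "
from h import *
snap('top','t0.png');snap('side','s0.png')
for n in('top','side'):
  c=eyes.get_calibration(n);print(n,c['camera_matrix'],c['k1'],ray(n,320,200))
print(sensors.read_state())"
```

```text
top [[363.68610101   0.         322.72573251]
 [  0.         363.68610101 205.62849126]
 [  0.           0.           1.        ]] -0.056580641517162335 (array([ 0.5176432 , -0.07552849,  0.85710687]), array([ 0.12800903,  0.00926811, -0.99187876]))
side [[493.80341146   0.         324.95969284]
 [  0.         493.80341146 191.89690884]
 [  0.           0.           1.        ]] -0.1402122128214139 (array([0.26017552, 0.76598108, 0.7732955 ]), array([ 0.30172193, -0.74068213, -0.60060307]))
{'time_s': 0.1, 'joint_positions': array([-1.18370560e+00,  3.08946529e-01,  1.63503994e+00,  2.04893076e-05,
        1.19972046e+00, -6.96838138e-02]), 'joint_vel': array([ 0.00067906,  0.00019853, -0.00322594, -0.0001894 , -0.00042654,
        0.00021236]), 'joint_efforts': array([-9.51680863e-05, -4.16408193e+01, -2.77644646e+01, -5.04962736e-05,
        4.01064681e-03,  1.89605413e-05]), 'position': array([ 0.27536877, -0.5602404 ,  0.23015332]), 'tcp_rot': array([-0.15935207, -0.68863393, -0.16083043,  0.68885688]), 'force': array([ 0.03466147, -0.02247345,  0.08454226]), 'wrist_torque': array([ 0.01656381, -0.02317182, -0.00453056]), 'gripper_width': 0.08568944089781838}
```

View pics/t0.png

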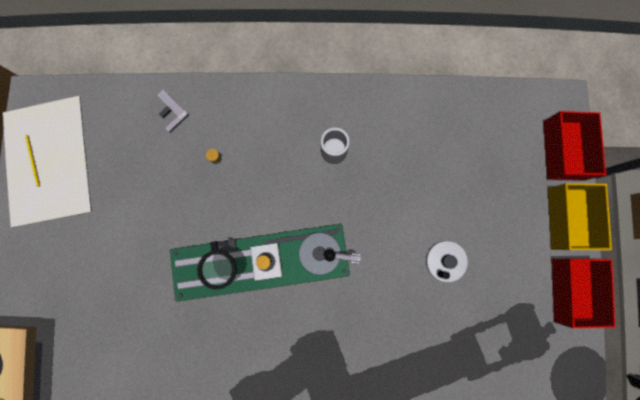

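View pics/s0.png

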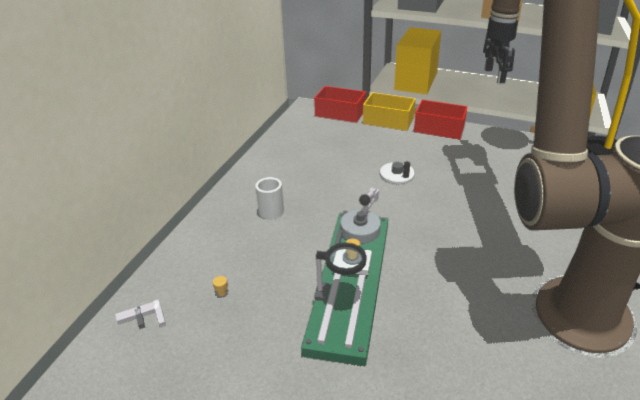

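Top view: slide at (172-350, 225-300), lens ring ~(217,269), carriage with bush (264,262), housing ~(320,254), ball (329,254), arm end (355,258). In the side view the ball is at (364,200). Next I'll zoom in and measure.

Run:
```python
from h import *
t=cv2.imread('pics/t0.png');s=cv2.imread('pics/s0.png')
a=cv2.resize(t[215:305,190:370],(800,400),interpolation=cv2.INTER_CUBIC)
b=cv2.resize(s[180:290,300:400],None,fx=2,fy=2,interpolation=cv2.INTER_CUBIC)
b=cv2.copyMakeBorder(b,0,0,0,600,cv2.BORDER_CONSTANT)
cv2.imwrite('pics/z0.png',np.vstack([a,b[:200]])[:600])
def comps(im,m,off,amin=8):
    n,l,st,c=cv2.connectedComponentsWithStats(m.astype(np.uint8))
    return [(c[i]+off,st[i,4],st[i,2:4]) for i in range(1,n) if st[i,4]>=amin]
for nm,im,(y0,y1,x0,x1) in(('top',t,(215,305,165,370)),('side',s,(180,290,300,400))):
    c=im[y0:y1,x0:x1]; h=cv2.cvtColor(c,cv2.COLOR_BGR2HSV)
    print(nm,'dark');[print(np.round(q[0],1),q[1],q[2]) for q in comps(im,c.max(2)<42,[x0,y0])]
    print('brass');[print(np.round(q[0],1),q[1],q[2]) for q in comps(im,(h[...,0]>8)&(h[...,0]<30)&(h[...,1]>120)&(h[...,2]>90),[x0,y0])]
# green base corners top
h=cv2.cvtColor(t,cv2.COLOR_BGR2HSV);g=((h[...,0]>60)&(h[...,0]<95)&(h[...,1]>90)).astype(np.uint8)
g=cv2.morphologyEx(g,cv2.MORPH_OPEN,np.ones((3,3)));p=cv2.findNonZero(g)
bx=cv2.boxPoints(cv2.minAreaRect(p)); print('base',[(q.round(),plane('top',*q,0.012)[:2].round(3)) for q in bx])
# housing grey disc: plane .066
print('hous',plane('top',320,254,.066),'lens',plane('top',217,269,.135),'bush',plane('top',264,262,.097),'ball',tri(('top',329,254.5),('side',364.5,200)))
```

```text
top dark
[218.1 263.9] 397 [40 47]
[329.  254.4] 96 [11 12]
brass
[263.3 261.8] 164 [14 15]
side dark
brass
[353.3 241.5] 57 [13  7]
base [(array([168., 249.], dtype=float32), array([0.507, 0.285])), (array([341., 224.], dtype=float32), array([ 0.572, -0.118])), (array([349., 275.], dtype=float32), array([ 0.454, -0.136])), (array([176., 301.], dtype=float32), array([0.389, 0.261]))]
hous [ 0.5022334 -0.0696441  0.066    ] lens [0.47127281 0.13263016 0.135     ] bush [0.48481574 0.04599865 0.097     ] ball (array([ 0.50144887, -0.08862419,  0.10643924]), np.float64(0.00161955322414068))
```

View pics/z0.png

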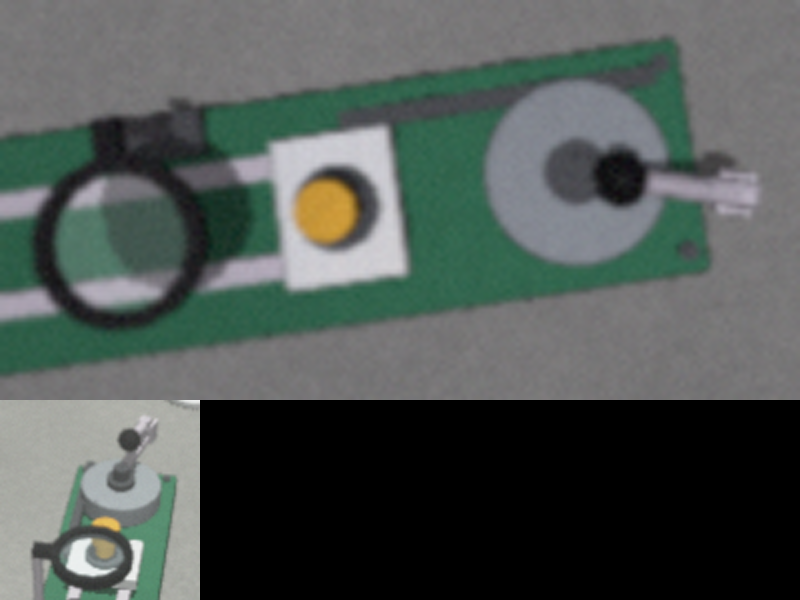

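The zoom gives, in top pixels, housing centre (319.8,253.7), bush top (263.6,262.2), lens (217.2,269.4), ball (329,254.4) and hinge (356,258.2). The handle points slightly above folded. Next: angles and the approach.

```bash
cat >> h.py <<'E'
from scipy.spatial.transform import Rotation as Ro
def pose():
    s=sensors.read_state();q=s['tcp_rot'];return s['position'],Ro.from_quat([q[1],q[2],q[3],q[0]]).as_matrix()
def rows(pts,yaws,base=None):
    """world points + jaw angles (world angle of tool y, mod pi handled by caller) -> rows"""
    p,R=base or pose(); y0=np.arctan2(R[1,1],R[0,1]); out=[]
    for P,a in zip(pts,yaws):
        d=R.T@(np.array(P)-p)*1000; out.append([*d.round(0).astype(int).tolist(),round(float(y0-a),3)])
    return out
E
python3 - <<'E'
from h import *
hub=plane('top',319.8,253.7,.066);lens=plane('top',217.2,269.4,.135);bush=plane('top',263.5,262,.097);hin=plane('top',356,258.2,.095)
ball,e=tri(('top',329,254.4),('side',364.5,200))
ey=(lens-bush)[:2];D=np.linalg.norm(ey);ey/=D;base=np.array([-.065,.403]);base/=np.linalg.norm(base)
hb=(bush-hub)[:2]
print('hub',hub,'lens',lens,'bush',bush,'hin',hin,'ball',ball,e,'D',D)
print('ey ang',[np.degrees(np.arctan2(v[1],v[0])) for v in(ey,base,hb,(lens-hub)[:2])])
for nm,v in(('hin',hin-hub),('ball',ball-hub),('bh',hin-ball)): print(nm,np.linalg.norm(v[:2]),np.degrees(np.arctan2(v[1],v[0])))
p,R=pose();print(p,R.round(3),np.degrees(np.arctan2(R[1,1],R[0,1])))
E
```

```text
hub [ 0.50287153 -0.06920411  0.066     ] lens [0.47049902 0.13220146 0.135     ] bush [0.48480026 0.04703815 0.097     ] hin [ 0.49498027 -0.144781    0.095     ] ball [ 0.50155782 -0.0886509   0.10639439] 0.0018149107107641865 D 0.08635574561889532
ey ang [np.float64(99.53258161616418), np.float64(99.16234704572172), np.float64(98.83659170095372), np.float64(99.1312204798368)]
hin 0.07598774672972833 -95.96086686152225
ball 0.0194911064333043 -93.86470402023937
bh 0.056514179762281326 -96.68366781445947
[ 0.27536877 -0.5602404   0.23015332] [[-0.001  0.441 -0.897]
 [ 0.002 -0.897 -0.441]
 [-1.    -0.002 -0.   ]] -63.829163381699956
```

```bash
python3 -c "
from h import *
r=np.radians
print(rows([[.5012,-.0893,.20],[.5012,-.0893,.086]],[r(-6)]*2))"
```

```text
[[31, -323, -410, -1.009], [145, -323, -410, -1.009]]
```

Emit:
apply_moves([
  {"x": 2, "y": -20, "z": -26, "yaw": -0.06},
  {"x": 4, "y": -40, "z": -51, "yaw": -0.12},
  {"x": 6, "y": -60, "z": -77, "yaw": -0.18},
  {"x": 8, "y": -81, "z": -103, "yaw": -0.24},
  {"x": 10, "y": -101, "z": -128, "yaw": -0.3},
  {"x": 12, "y": -121, "z": -154, "yaw": -0.36},
  {"x": 14, "y": -141, "z": -180, "yaw": -0.42},
  {"x": 16, "y": -162, "z": -205, "yaw": -0.48},
], fingers=-1, force=25)

```text
time_s: 0.77
position: [0.3885, -0.3234, 0.2148]
tcp_rot: [-0.32, -0.631, -0.32, 0.631]
force: [0.2, 0.9, 0.0]
gripper_width: 0.0854
```

```bash
python3 -c "
from h import *
r=np.radians
print(pose()[0],rows([[.5012,-.0893,.20],[.5012,-.0893,.086]],[r(-6)]*2))"
```

```text
[ 0.38845206 -0.32342083  0.21480408] [[15, -47, -256, -0.527], [129, -47, -256, -0.527]]
```

Emit:
apply_moves([
  {"x": 2, "y": -7, "z": -36, "yaw": -0.08},
  {"x": 4, "y": -14, "z": -72, "yaw": -0.16},
  {"x": 6, "y": -21, "z": -108, "yaw": -0.24},
  {"x": 9, "y": -28, "z": -144, "yaw": -0.32},
  {"x": 12, "y": -35, "z": -180, "yaw": -0.4},
  {"x": 14, "y": -41, "z": -216, "yaw": -0.47},
  {"x": 15, "y": -46, "z": -246, "yaw": -0.52},
  {"x": 15, "y": -46, "z": -250, "yaw": -0.527},
])

```text
time_s: 1.43
position: [0.5003, -0.0922, 0.1997]
tcp_rot: [0.473, 0.525, 0.475, -0.524]
force: [0.3, -0.4, 0.2]
gripper_width: 0.0856
```

```bash
python3 -c "
from h import *
r=np.radians
snap('top','t1.png');print(pose(),rows([[.5012,-.0893,.20],[.5012,-.0893,.086]],[r(-6)]*2))"
```

```text
(array([ 0.49996036, -0.09372166,  0.19979727]), array([[-3.32162757e-04,  9.94768677e-01, -1.02152674e-01],
       [ 9.31482397e-04, -1.02152328e-01, -9.94768332e-01],
       [-9.99999511e-01, -4.25578409e-04, -8.92678313e-04]])) [[0, 1, -5, 0.002], [114, 1, -4, 0.002]]
```

Emit:
apply_moves([
  {"x": 15, "y": 1, "z": -4},
  {"x": 35, "y": 1, "z": -4},
  {"x": 55, "y": 1, "z": -4},
  {"x": 75, "y": 1, "z": -4},
  {"x": 92, "y": 1, "z": -4},
  {"x": 105, "y": 1, "z": -4},
  {"x": 113, "y": 1, "z": -4},
  {"x": 113, "y": 1, "z": -4},
])

```text
schema error: expected keys x, y, z, yaw
```

```bash
python3 -c "
from h import *
a=snap('top','t2.png');b=snap('side','s2.png');print(pose()[0])
a=cv2.resize(a[205:305,265:385],(480,400),interpolation=cv2.INTER_CUBIC)
b=cv2.resize(b[160:260,320:400],(320,400),interpolation=cv2.INTER_CUBIC)
cv2.imwrite('pics/z2.png',np.hstack([a,b])[:,:,::-1])"
```

```text
[ 0.49884391 -0.09631764  0.19987321]
```

View pics/z2.png

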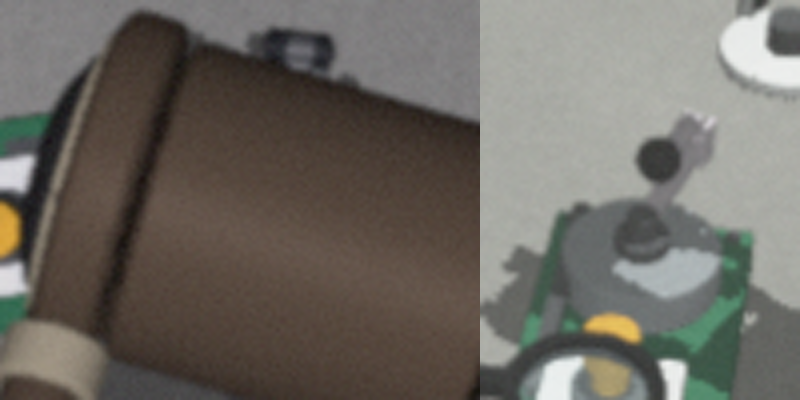

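The move was refused because every row needs all its keys. The ball is unchanged, still at side pixel (364.5,200), and the arm now hides the top view. The arm settled slightly past my aim, so I'm recomputing from the settled pose.

```bash
python3 -c "
from h import *
r=np.radians
eyes.get_calibration('top');eyes.snapshot('side')
print(pose()[0],rows([[.5012,-.0893,.086]],[r(-6)]),sensors.read_state()['joint_vel'].round(3))"
```

```text
[ 0.49865872 -0.09697309  0.19995166] [[114, 2, -8, -0.003]] [-0.02  -0.002  0.002  0.002 -0.    -0.   ]
```

Emit:
apply_moves([
  {"x": 15, "y": 2, "z": -8, "yaw": 0},
  {"x": 35, "y": 2, "z": -8, "yaw": 0},
  {"x": 55, "y": 2, "z": -8, "yaw": 0},
  {"x": 75, "y": 2, "z": -8, "yaw": 0},
  {"x": 92, "y": 2, "z": -8, "yaw": 0},
  {"x": 105, "y": 2, "z": -8, "yaw": 0},
  {"x": 114, "y": 2, "z": -8, "yaw": 0},
  {"x": 114, "y": 2, "z": -8, "yaw": 0},
])

```text
time_s: 2.3
position: [0.4998, -0.0896, 0.0843]
tcp_rot: [-0.471, -0.526, -0.473, 0.528]
force: [-0.2, -0.3, 0.6]
gripper_width: 0.0856
```

```bash
python3 -c "
from h import *
b=snap('side','s3.png');print(pose()[0],sensors.read_state()['force'])
cv2.imwrite('pics/z3.png',cv2.resize(b[150:250,310:430],(720,600),interpolation=cv2.INTER_CUBIC)[:,:,::-1])"
```

```text
[ 0.50085406 -0.08961376  0.08544712] [-0.18381284 -0.44347253  0.50706192]
```

View pics/z3.png

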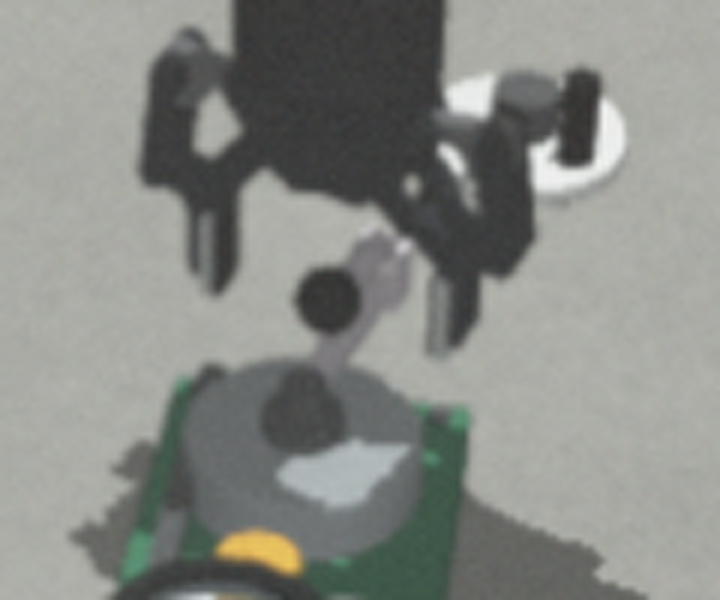

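Side view: the ball at zoom (328,300) sits centred between the finger tips at (215,295) and (440,350). I'll close on it.

Emit:
apply_moves([
  {"x": 0, "y": 0, "z": 0, "yaw": 0},
  {"x": 0, "y": 0, "z": 0, "yaw": 0},
  {"x": 0, "y": 0, "z": 0, "yaw": 0},
  {"x": 0, "y": 0, "z": 0, "yaw": 0},
  {"x": 0, "y": 0, "z": 0, "yaw": 0},
  {"x": 0, "y": 0, "z": 0, "yaw": 0},
  {"x": 0, "y": 0, "z": 0, "yaw": 0},
  {"x": 0, "y": 0, "z": 0, "yaw": 0},
], fingers=1, force=30)

```text
time_s: 3.02
position: [0.5012, -0.0885, 0.0861]
tcp_rot: [-0.472, -0.526, -0.473, 0.526]
force: [-3.5, 1.1, 1.8]
gripper_width: 0.0241
```

Run:
```python
from h import *
s=sensors.read_state();print(s['position'],s['force'],s['gripper_width'])
# arc relative to grasped start: handle angle .2 -> 1.57; lengths r=.055
a=np.linspace(.2,1.56,25)[1:]
p,R=pose(); u=np.array([np.cos(np.radians(-96)),np.sin(np.radians(-96)),0])
P=[p+u*.055*(np.cos(.2)-np.cos(x))+np.array([0,0,.055*(np.sin(x)-np.sin(.2))]) for x in a]
for i,r in enumerate(rows(P,[np.radians(-6)]*24)): print(r)
```

```text
[ 0.50124666 -0.08850191  0.08607546] [-3.46821577  1.09577707  1.81753594] 0.024114822151197746
[-3, 0, 1, -0.002]
[-6, 0, 2, -0.002]
[-9, 0, 3, -0.002]
[-12, 0, 4, -0.002]
[-15, 0, 5, -0.002]
[-17, 0, 7, -0.002]
[-20, 0, 8, -0.002]
[-23, 0, 10, -0.002]
[-25, 0, 12, -0.002]
[-27, 0, 14, -0.002]
[-29, 0, 17, -0.002]
[-31, 0, 19, -0.002]
[-33, 0, 21, -0.002]
[-35, 0, 24, -0.002]
[-37, 0, 27, -0.002]
[-38, 0, 29, -0.002]
[-40, 0, 32, -0.002]
[-41, 0, 35, -0.002]
[-42, 0, 38, -0.002]
[-43, 0, 41, -0.002]
[-43, 0, 44, -0.002]
[-44, 0, 47, -0.002]
[-44, 0, 50, -0.002]
[-44, 0, 53, -0.002]
```

The opening is 24 mm against a 26 mm ball, so it is held. I'll swing up the arc in steps, with the radial direction along -tool z.

Emit:
apply_moves([
  {"x": -3, "y": 0, "z": 1, "yaw": 0},
  {"x": -6, "y": 0, "z": 2, "yaw": 0},
  {"x": -9, "y": 0, "z": 3, "yaw": 0},
  {"x": -12, "y": 0, "z": 4, "yaw": 0},
  {"x": -15, "y": 0, "z": 5, "yaw": 0},
  {"x": -17, "y": 0, "z": 7, "yaw": 0},
  {"x": -20, "y": 0, "z": 8, "yaw": 0},
  {"x": -23, "y": 0, "z": 10, "yaw": 0},
])

```text
time_s: 3.68
position: [0.5002, -0.0989, 0.1091]
tcp_rot: [-0.472, -0.525, -0.473, 0.526]
force: [-2.6, 0.2, -4.1]
gripper_width: 0.0242
```

Run:
```python
from h import *
b=snap('side','s4.png');s=sensors.read_state();print(s['position'],s['force'],s['gripper_width'])
cv2.imwrite('pics/z4.png',cv2.resize(b[150:250,310:430],(720,600),interpolation=cv2.INTER_CUBIC)[:,:,::-1])
```

```text
[ 0.50023693 -0.09929833  0.10969287] [-4.76751092 -0.11264729 -1.1496232 ] 0.023613149142657573
```

View pics/z4.png

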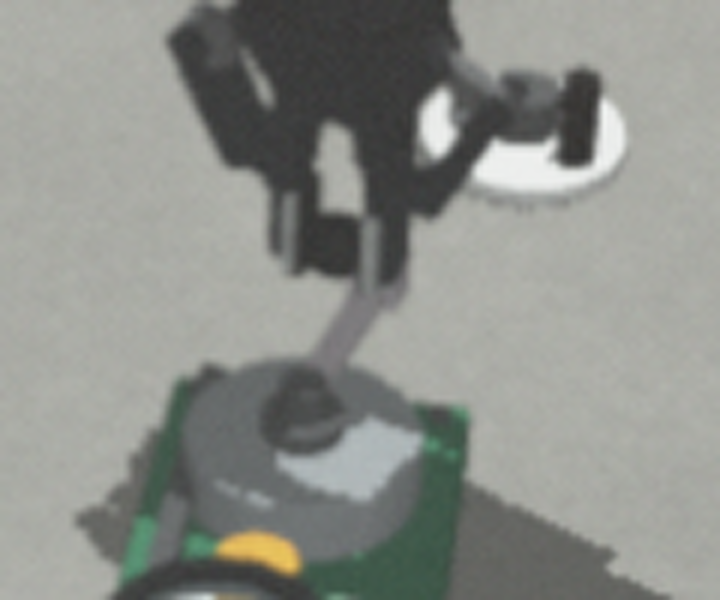

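The ball rose with the fingers (zoom (333,245), between the pads), and the bush edge at (258,550) has not moved. Continuing the arc.

Emit:
apply_moves([
  {"x": -2, "y": 0, "z": 2, "yaw": 0},
  {"x": -4, "y": 0, "z": 4, "yaw": 0},
  {"x": -6, "y": 0, "z": 7, "yaw": 0},
  {"x": -8, "y": 0, "z": 9, "yaw": 0},
  {"x": -10, "y": 0, "z": 11, "yaw": 0},
  {"x": -12, "y": 0, "z": 14, "yaw": 0},
  {"x": -14, "y": 0, "z": 17, "yaw": 0},
  {"x": -15, "y": 0, "z": 19, "yaw": 0},
])

```text
time_s: 4.4
position: [0.4996, -0.1179, 0.125]
tcp_rot: [0.473, 0.526, 0.472, -0.526]
force: [-1.0, 3.6, -0.6]
gripper_width: 0.0239
```

Emit:
apply_moves([
  {"x": -2, "y": 0, "z": 3, "yaw": 0},
  {"x": -3, "y": 0, "z": 6, "yaw": 0},
  {"x": -4, "y": 0, "z": 9, "yaw": 0},
  {"x": -5, "y": 0, "z": 12, "yaw": 0},
  {"x": -5, "y": 0, "z": 15, "yaw": 0},
  {"x": -6, "y": 0, "z": 18, "yaw": 0},
  {"x": -6, "y": 0, "z": 21, "yaw": 0},
  {"x": -6, "y": 0, "z": 23, "yaw": 0},
])

```text
time_s: 5.07
position: [0.4979, -0.1413, 0.1313]
tcp_rot: [0.473, 0.527, 0.471, -0.526]
force: [1.4, 3.3, 5.4]
gripper_width: 0.0226
```

Run:
```python
from h import *
b=snap('side','s5.png');s=sensors.read_state();print(s['position'],s['force'],s['gripper_width'])
cv2.imwrite('pics/z5.png',cv2.resize(b[150:250,310:430],(720,600),interpolation=cv2.INTER_CUBIC)[:,:,::-1])
for z in(.095,.150):print(proj('side',[.5027-.0078,-.0692-.0746,z]))
```

```text
[ 0.49789595 -0.14154304  0.13136188] [1.11456244 1.96178691 4.17137356] 0.022679676926841898
[373.55193723 191.04007508]
[374.43868408 171.44816948]
```

View pics/z5.png

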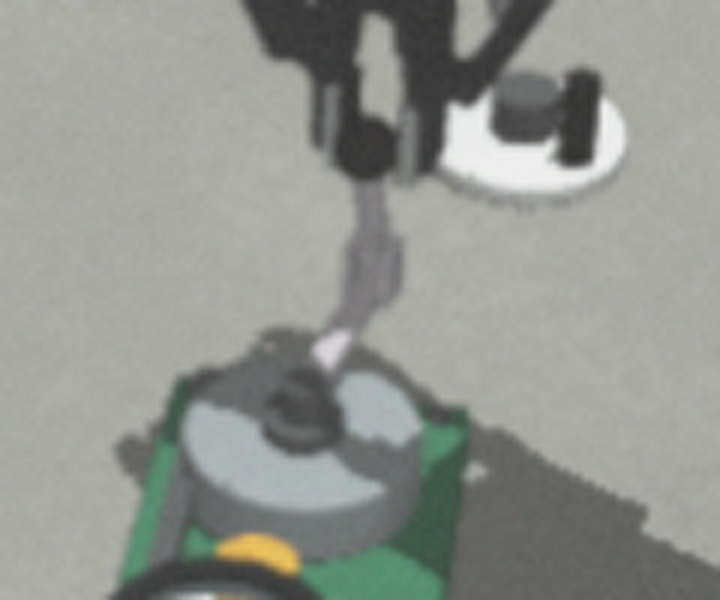

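Ball at side px (371.0,174.7), with upright predicted at (374.4,171.4). The handle stands but is a bit short of upright, and the pads hold the ball off-centre. I'll quantify both, then regrip.

Run:
```python
from h import *
hub=np.array([.5027,-.0692,0])
for al in(-100,-96,-92):
  u=np.array([np.cos(np.radians(al)),np.sin(np.radians(al)),0])
  for t in(1.2,1.3,1.4,1.5,1.57):
    X=hub+u*(.075-.055*np.cos(t))+[0,0,.095+.055*np.sin(t)];print(al,t,X.round(4),proj('side',X).round(1))
p,R=pose();print(p,proj('side',p),R[:,1],R[:,2])
```

```text
-100 1.2 [ 0.4931 -0.1234  0.1463] [372.6 177.7]
-100 1.3 [ 0.4922 -0.1286  0.148 ] [373.7 175.9]
-100 1.4 [ 0.4913 -0.1339  0.1492] [374.8 174.3]
-100 1.5 [ 0.4904 -0.1392  0.1499] [375.8 172.9]
-100 1.57 [ 0.4897 -0.143   0.15  ] [376.6 172. ]
-96 1.2 [ 0.4969 -0.124   0.1463] [371.1 177.3]
-96 1.3 [ 0.4964 -0.1292  0.148 ] [372.  175.5]
-96 1.4 [ 0.4958 -0.1345  0.1492] [372.9 173.8]
-96 1.5 [ 0.4953 -0.1399  0.1499] [373.8 172.4]
-96 1.57 [ 0.4949 -0.1437  0.15  ] [374.4 171.5]
-92 1.2 [ 0.5008 -0.1242  0.1463] [369.5 176.9]
-92 1.3 [ 0.5006 -0.1295  0.148 ] [370.2 175.1]
-92 1.4 [ 0.5004 -0.1348  0.1492] [371.  173.4]
-92 1.5 [ 0.5002 -0.1403  0.1499] [371.8 171.9]
-92 1.57 [ 0.5001 -0.1441  0.15  ] [372.3 171. ]
[ 0.49789595 -0.14154304  0.13136188] [372.60680093 178.49773427] [ 0.9941981  -0.10751457  0.0032786 ] [-1.07518214e-01 -9.94202655e-01  9.56582558e-04]
```

Emit:
apply_moves([
  {"x": 0, "y": 0, "z": 0, "yaw": 0},
  {"x": 0, "y": 0, "z": 0, "yaw": 0},
  {"x": 0, "y": 0, "z": 0, "yaw": 0},
  {"x": 0, "y": 0, "z": 0, "yaw": 0},
  {"x": 1, "y": 0, "z": -4, "yaw": 0},
  {"x": 2, "y": 0, "z": -8, "yaw": 0},
  {"x": 3, "y": 0, "z": -10, "yaw": 0},
  {"x": 3, "y": 0, "z": -10, "yaw": 0},
], fingers=0)

```text
time_s: 5.78
position: [0.4972, -0.1297, 0.1268]
tcp_rot: [-0.472, -0.526, -0.473, 0.526]
force: [-0.9, 0.0, -0.7]
gripper_width: 0.0427
```

Run:
```python
from h import *
a=snap('top','t6.png');b=snap('side','s6.png');s=sensors.read_state();print(s['position'],s['force'],s['gripper_width'])
cv2.imwrite('pics/z6.png',cv2.resize(b[150:250,310:430],(720,600),interpolation=cv2.INTER_CUBIC)[:,:,::-1])
```

```text
[ 0.49748768 -0.13020991  0.1271156 ] [ 1.15969534 -0.81752532 -0.77751466] 0.042653364842572844
```

View pics/z6.png

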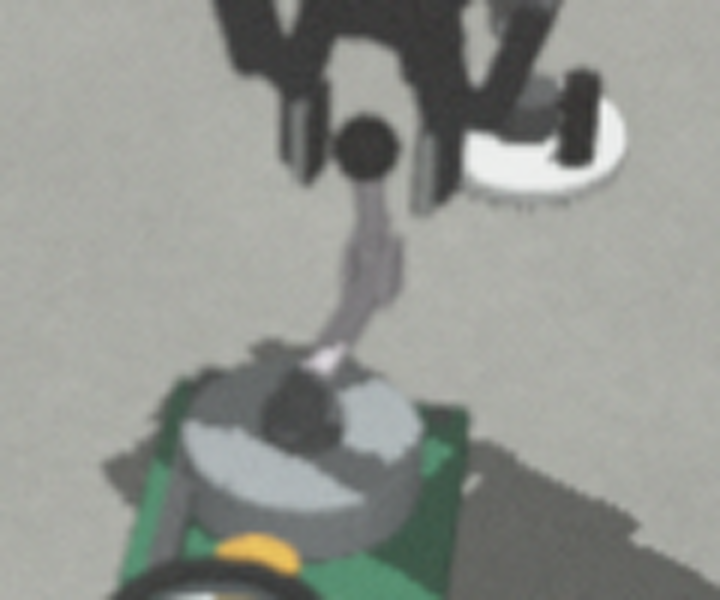

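The ball is still at zoom (366,148), now well centred between the pads. I'll regrip and finish the swing.

Emit:
apply_moves([
  {"x": 0, "y": 0, "z": 0, "yaw": 0},
  {"x": 0, "y": 0, "z": 0, "yaw": 0},
  {"x": 0, "y": 0, "z": 0, "yaw": 0},
  {"x": 0, "y": 0, "z": 0, "yaw": 0},
  {"x": 0, "y": 0, "z": 0, "yaw": 0},
  {"x": 0, "y": 0, "z": 3, "yaw": 0},
  {"x": -1, "y": 0, "z": 6, "yaw": 0},
  {"x": -1, "y": 0, "z": 9, "yaw": 0},
], fingers=1, force=40)

```text
time_s: 6.55
position: [0.4973, -0.1388, 0.1289]
tcp_rot: [0.472, 0.527, 0.472, -0.525]
force: [1.0, 3.6, 3.3]
gripper_width: 0.0236
```

Emit:
apply_moves([
  {"x": 0, "y": 0, "z": 1, "yaw": 0},
  {"x": 0, "y": 0, "z": 1, "yaw": 0},
])

```text
time_s: 6.72
position: [0.4972, -0.1405, 0.1289]
tcp_rot: [0.472, 0.527, 0.472, -0.526]
force: [1.3, 4.1, 5.0]
gripper_width: 0.0236
```

Run:
```python
from h import *
b=snap('side','s7.png');s=sensors.read_state();print(s['position'],s['force'],s['gripper_width'],s['joint_positions'])
cv2.imwrite('pics/z7.png',cv2.resize(b[150:250,310:430],(720,600),interpolation=cv2.INTER_CUBIC)[:,:,::-1])
# crank circle, hub, r=.075, keep tool height
hub=np.array([.5027,-.0692]);p,R=pose();v=p[:2]-hub;r=np.hypot(*v);a0=np.arctan2(v[1],v[0]);j0=np.arctan2(R[1,1],R[0,1]);print(r,np.degrees(a0),np.degrees(j0))
A=a0+np.arange(1,9)*np.radians(4)
print(*rows([[*(hub+r*np.array([np.cos(a),np.sin(a)])),p[2]] for a in A],[j0+a-a0 for a in A]),sep='\n')
```

```text
[ 0.49716552 -0.14046585  0.12891637] [1.27728196 2.90482885 4.67744794] 0.023665160150157325 [-3.60151664e-01  2.27695611e-01  1.96788704e+00  9.92228148e-04
  9.44801393e-01 -2.52874623e-01]
0.07148042782729286 -94.44065265710566 -6.179821463419803
[0, 5, 0, -0.07]
[0, 10, -1, -0.14]
[0, 15, -2, -0.209]
[0, 20, -3, -0.279]
[0, 24, -5, -0.349]
[0, 29, -7, -0.419]
[0, 33, -9, -0.489]
[0, 38, -12, -0.559]
```

View pics/z7.png

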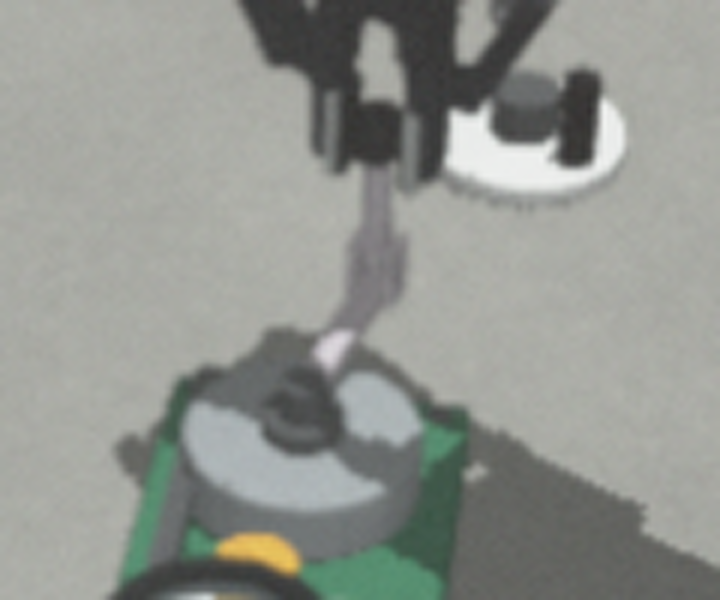

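The handle is close to upright (ball at side px (372.8,172), about 1.5 rad) and the bush hasn't moved. Now turning the crank anticlockwise.

Emit:
apply_moves([
  {"x": 0, "y": 5, "z": 0, "yaw": -0.07},
  {"x": 0, "y": 10, "z": 0, "yaw": -0.14},
  {"x": 0, "y": 15, "z": -1, "yaw": -0.21},
  {"x": 0, "y": 20, "z": -2, "yaw": -0.28},
  {"x": 0, "y": 25, "z": -4, "yaw": -0.35},
  {"x": 0, "y": 29, "z": -6, "yaw": -0.42},
  {"x": 0, "y": 34, "z": -8, "yaw": -0.49},
  {"x": 0, "y": 38, "z": -11, "yaw": -0.56},
])

```text
time_s: 7.43
position: [0.5349, -0.1339, 0.1288]
tcp_rot: [0.6, 0.373, 0.601, -0.374]
force: [-3.4, 2.0, 7.9]
gripper_width: 0.0234
```

```bash
cat > c.py <<'E'
from h import *
b=snap('side','sx.png');h=cv2.cvtColor(b[180:330,290:400],cv2.COLOR_RGB2HSV)
m=(h[...,0]>8)&(h[...,0]<30)&(h[...,1]>120)&(h[...,2]>90);ys,xs=np.nonzero(m);print('brass side',xs.mean()+290,ys.mean()+180,len(xs))
s=sensors.read_state();print(s['position'],s['force'],s['gripper_width'],s['joint_positions'].round(2))
hub=np.array([.5027,-.0692]);p,R=pose();v=p[:2]-hub;r=np.hypot(*v);a0=np.arctan2(v[1],v[0]);j0=np.arctan2(R[1,1],R[0,1]);print(r,np.degrees(a0),np.degrees(j0))
A=a0+np.arange(1,9)*np.radians(4)
print(*rows([[*(hub+.073*np.array([np.cos(a),np.sin(a)])),.1295] for a in A],[j0+a-a0 for a in A]),sep='\n')
E
python3 c.py
```

```text
brass side nan nan 0
[ 0.53557287 -0.13356205  0.12879018] [-0.65473049  2.30952947  6.70051264] 0.02354317438684171 [-0.32  0.29  1.88 -0.    0.97 -0.78]
0.07227101115824097 -62.94436280347553 26.336229401469893
[-1, 5, 0, -0.07]
[-1, 10, 0, -0.14]
[-1, 15, -1, -0.209]
[-1, 20, -2, -0.279]
[-1, 25, -4, -0.349]
[-1, 30, -6, -0.419]
[-1, 34, -8, -0.489]
[-1, 39, -11, -0.559]c.py:3: RuntimeWarning: Mean of empty slice.
  m=(h[...,0]>8)&(h[...,0]<30)&(h[...,1]>120)&(h[...,2]>90);ys,xs=np.nonzero(m);print('brass side',xs.mean()+290,ys.mean()+180,len(xs))
  ret = ret.dtype.type(ret / rcount)
```

Emit:
apply_moves([
  {"x": -1, "y": 5, "z": 0, "yaw": -0.07},
  {"x": -1, "y": 10, "z": 0, "yaw": -0.14},
  {"x": -1, "y": 15, "z": -1, "yaw": -0.21},
  {"x": -1, "y": 20, "z": -2, "yaw": -0.28},
  {"x": -1, "y": 25, "z": -4, "yaw": -0.35},
  {"x": -1, "y": 30, "z": -6, "yaw": -0.42},
  {"x": -1, "y": 34, "z": -8, "yaw": -0.49},
  {"x": -1, "y": 39, "z": -11, "yaw": -0.56},
])

```text
time_s: 8.15
position: [0.5644, -0.1071, 0.1288]
tcp_rot: [0.679, 0.193, 0.681, -0.194]
force: [-2.0, -0.3, 3.6]
gripper_width: 0.0236
```

```bash
python3 c.py 2>/dev/null; python3 -c "
from h import *
a=snap('top','t8.png');b=snap('side','s8.png')
a=cv2.resize(a[205:305,170:370],(800,400),interpolation=cv2.INTER_CUBIC)
b=cv2.resize(b[160:260,300:500],(400,200),interpolation=cv2.INTER_CUBIC)
cv2.imwrite('pics/z8.png',np.vstack([a,np.hstack([b,b*0])])[:,:,::-1])"
```

```text
brass side nan nan 0
[ 0.56481725 -0.10632424  0.12882545] [-1.6041517   1.91665375  4.44843266] 0.023907798943473474 [-0.26  0.33  1.83 -0.    0.98 -1.28]
0.07236546980442556 -30.864558636408123 58.405192124723776
[-1, 5, 0, -0.07]
[-1, 10, 0, -0.14]
[-1, 15, -1, -0.209]
[-1, 20, -2, -0.279]
[-1, 25, -4, -0.349]
[-1, 30, -6, -0.419]
[-1, 34, -8, -0.489]
[-1, 39, -11, -0.559]
```

View pics/z8.png

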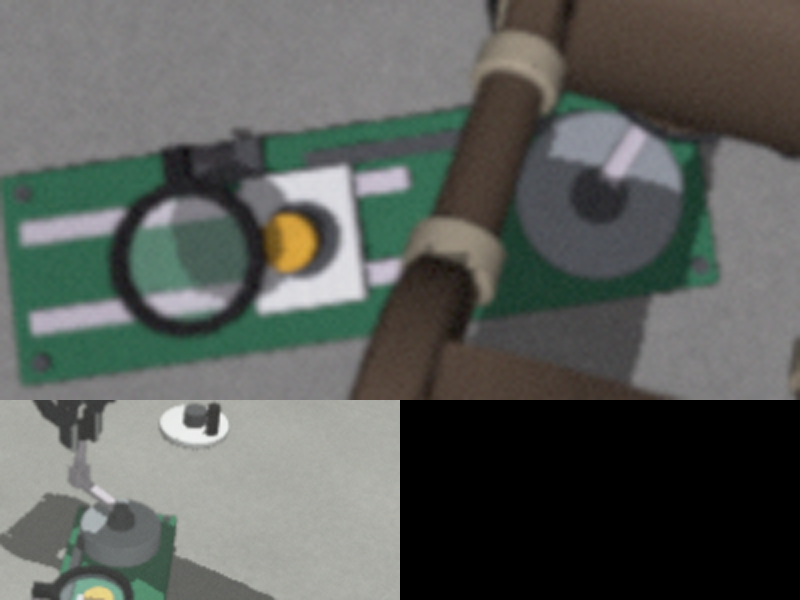

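The crank turns with the handle upright, and the bush has moved to top px (242,265.5), about 45 mm along. About 1.03 rad remains, ending at a ball angle near +28°.

Emit:
apply_moves([
  {"x": -1, "y": 5, "z": 0, "yaw": -0.07},
  {"x": -1, "y": 10, "z": 0, "yaw": -0.14},
  {"x": -1, "y": 15, "z": -1, "yaw": -0.21},
  {"x": -1, "y": 20, "z": -2, "yaw": -0.28},
  {"x": -1, "y": 25, "z": -4, "yaw": -0.35},
  {"x": -1, "y": 30, "z": -6, "yaw": -0.42},
  {"x": -1, "y": 34, "z": -8, "yaw": -0.49},
  {"x": -1, "y": 39, "z": -11, "yaw": -0.56},
])

```text
time_s: 8.97
position: [0.5753, -0.0686, 0.1289]
tcp_rot: [0.706, -0.002, 0.708, 0.001]
force: [-1.4, -2.0, 0.7]
gripper_width: 0.0238
```

```bash
cat > d.py <<'E'
from h import *
im=cv2.cvtColor(snap('top','ty.png')[215:305,170:300],cv2.COLOR_RGB2HSV)
m=((im[...,0]>8)&(im[...,0]<32)&(im[...,1]>90)&(im[...,2]>60)).astype(np.uint8)
n,l,st,c=cv2.connectedComponentsWithStats(m)
for i in range(1,n):
  if st[i,4]>20:
    x,y=(c[i]+[170,215]);P=plane('top',x,y,.097);print('brass',x,y,st[i],P,'to lens',np.linalg.norm(P[:2]-[.4705,.1322]), (P[:2]-[.4705,.1322])@[-.159,.987])
E
python3 c.py 2>/dev/null; python3 d.py
```

```text
brass side 346.95 277.68333333333334 60
[ 0.5752652  -0.06771298  0.12889375] [-0.85285066 -0.11952394 -0.91290228] 0.023550708627819238 [-0.19  0.34  1.82 -0.    0.99 -1.77]
0.07258043181193105 1.1739552606544061 90.39108759948408
[-1, 5, 0, -0.07]
[-1, 10, 0, -0.14]
[-1, 15, -1, -0.209]
[-1, 20, -3, -0.279]
[-1, 25, -4, -0.349]
[-1, 30, -6, -0.419]
[-1, 34, -9, -0.489]
[-1, 39, -11, -0.559]
brass 227.83018867924528 266.41509433962267 [55 46  7 11 53] [0.4745409  0.12110874 0.097     ] to lens 0.01180444902350957 -0.011589581246866376
```

Emit:
apply_moves([
  {"x": -1, "y": 5, "z": 0, "yaw": -0.07},
  {"x": -1, "y": 10, "z": 0, "yaw": -0.14},
  {"x": -1, "y": 15, "z": -1, "yaw": -0.21},
  {"x": -1, "y": 20, "z": -2, "yaw": -0.28},
  {"x": -1, "y": 25, "z": -4, "yaw": -0.35},
  {"x": -1, "y": 30, "z": -6, "yaw": -0.42},
  {"x": -1, "y": 33, "z": -8, "yaw": -0.47},
  {"x": -1, "y": 33, "z": -8, "yaw": -0.47},
])

```text
time_s: 9.73
position: [0.5668, -0.0354, 0.129]
tcp_rot: [0.686, -0.165, 0.689, 0.165]
force: [-0.5, -0.8, -6.7]
gripper_width: 0.0239
```

```bash
python3 c.py 2>/dev/null; python3 d.py;python3 -c "
from h import *
a=snap('top','t9.png');b=snap('side','s9.png')
a=cv2.resize(a[205:305,170:370],(800,400),interpolation=cv2.INTER_CUBIC)
b=cv2.resize(b[160:260,300:500],(400,200),interpolation=cv2.INTER_CUBIC)
cv2.imwrite('pics/z9.png',np.vstack([a,np.hstack([b,b*0])])[:,:,::-1])"
```

```text
brass side 345.35625 280.8125 160
[ 0.56679514 -0.03537399  0.12904105] [-1.42330226 -1.10964283 -8.37783826] 0.023964350781451958 [-0.14  0.32  1.84 -0.    0.98 -2.18]
0.07247334426368528 27.822715514294305 116.92983609402444
[0, 5, 0, -0.07]
[0, 10, 0, -0.14]
[0, 15, -1, -0.209]
[0, 20, -3, -0.279]
[0, 25, -4, -0.349]
[0, 30, -6, -0.419]
[0, 34, -9, -0.489]
[0, 39, -11, -0.559]
```

View pics/z9.png

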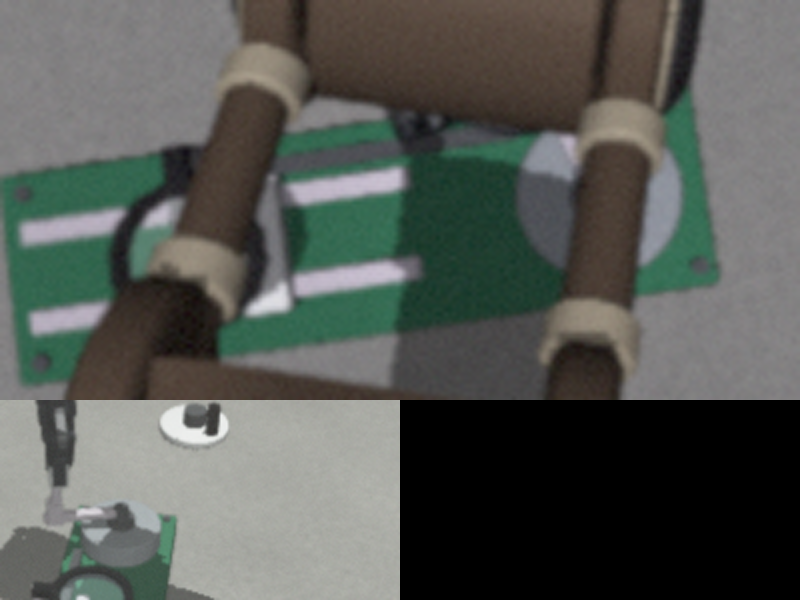

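Handle is upright. The carriage's rear edge is at top px (241.5,265), a shift of about 84 mm against 86 wanted, and the arm hides the bush. I'll release and back off upward for the final check.

Emit:
apply_moves([
  {"x": 1, "y": 0, "z": 0, "yaw": 0},
  {"x": 1, "y": 0, "z": 0, "yaw": 0},
  {"x": 1, "y": 0, "z": 0, "yaw": 0},
  {"x": 1, "y": 0, "z": 0, "yaw": 0},
  {"x": 1, "y": 0, "z": 0, "yaw": 0},
  {"x": 1, "y": 0, "z": 0, "yaw": 0},
  {"x": -5, "y": 0, "z": 0, "yaw": 0},
  {"x": -15, "y": 0, "z": 0, "yaw": 0},
], fingers=-0.2)

```text
time_s: 10.6
position: [0.568, -0.0345, 0.1458]
tcp_rot: [0.687, -0.165, 0.688, 0.166]
force: [0.1, 0.1, -0.1]
gripper_width: 0.0513
```

Emit:
apply_moves([
  {"x": -20, "y": 0, "z": 0, "yaw": 0},
  {"x": -45, "y": 0, "z": 0, "yaw": 0},
  {"x": -70, "y": 0, "z": 0, "yaw": 0},
  {"x": -95, "y": -30, "z": 0, "yaw": 0},
  {"x": -110, "y": -60, "z": 0, "yaw": 0},
  {"x": -120, "y": -95, "z": 0, "yaw": 0},
  {"x": -120, "y": -130, "z": 0, "yaw": 0},
  {"x": -120, "y": -165, "z": 0, "yaw": 0},
])

```text
time_s: 11.27
position: [0.6456, -0.1832, 0.2696]
tcp_rot: [0.689, -0.166, 0.686, 0.165]
force: [0.8, 0.6, -0.5]
gripper_width: 0.0512
```

Emit:
apply_moves([
  {"x": 0, "y": -35, "z": 0, "yaw": 0},
  {"x": 0, "y": -70, "z": 0, "yaw": 0},
  {"x": 0, "y": -105, "z": 0, "yaw": 0},
  {"x": 0, "y": -140, "z": 0, "yaw": 0},
  {"x": 0, "y": -170, "z": 0, "yaw": 0},
  {"x": 0, "y": -190, "z": 0, "yaw": 0},
  {"x": 0, "y": -200, "z": 0, "yaw": 0},
  {"x": 0, "y": -200, "z": 0, "yaw": 0},
])

```text
time_s: 11.93
position: [0.7352, -0.3627, 0.2663]
tcp_rot: [0.688, -0.165, 0.688, 0.164]
force: [-0.9, 0.5, -0.0]
gripper_width: 0.0513
```

```bash
python3 d.py;python3 -c "
from h import *
print(sensors.read_state()['position'],sensors.read_state()['force'])
a=snap('top','t10.png');b=snap('side','s10.png')
a=cv2.resize(a[205:305,170:370],(800,400),interpolation=cv2.INTER_CUBIC)
b=cv2.resize(b[160:260,290:490],(400,200),interpolation=cv2.INTER_CUBIC)
cv2.imwrite('pics/z10.png',np.vstack([a,np.hstack([b,b*0])])[:,:,::-1])
h=np.array([.5027,-.0692,0]);u=np.array([np.cos(.486),np.sin(.486),0])*.075
for n in('top','side'):print(n,proj(n,h+u+[0,0,.095]),proj(n,h+u+[0,0,.15]))"
```

```text
brass 222.1259259259259 267.9925925925926 [ 46  47  13  13 135] [0.47109261 0.13292528 0.097     ] to lens 0.0009365927915494422 0.0006216231637021589
[ 0.73490317 -0.36087736  0.26644045] [-0.47612793  1.08472793  0.53254572]
top [303.4002354  222.00915484] [301.90289489 220.09065954]
side [327.56757199 212.15439168] [327.11874857 192.05497165]
```

View pics/z10.png

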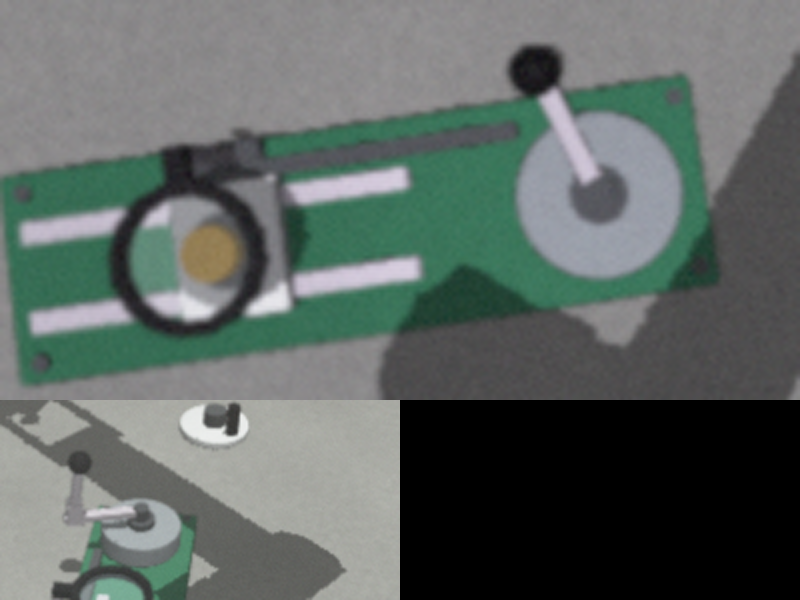

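The view is clear. The bush at top px (222.1,268.0) works out to about 1 mm from the lens axis. The ball at top (303.8,222.5), side (330,191) shows the handle standing, and the arm is clear. I'm handing in.

```bash
python3 -c "
from bench import arm; print(arm.close_job())"
```

```text
the job is handed in; nothing more can be done
None
```

I swung the handle up, turned the crank about 122° anticlockwise with the ball gripped, released it, backed the arm off clear and handed the job in at about 12 s. Handing in gives no verdict.

**Last checks:**
- **Bush:** about 1 mm from the lens axis seen from above, by a ray cast at the bush's height; the calibration is good to about 2 mm.
- **Handle:** standing near upright, about 1.4–1.5 rad. The ball was 2–3 px from the upright prediction in both views.
- **Carriage:** not seen to move while the handle was being raised. The tool forces I read stayed below about 10 N.
- **Loose parts:** the spare wheel looked unmoved. The final crops didn't show the sleeve or the spare bush, but the arm never came near them.

**What went wrong or disagreed:**
- One move call was refused because its rows lacked a key; nothing moved.
- The first grip slipped off-centre and left the handle at about 1.34 rad, so I regripped before turning the crank.
- Partway through the turn, the lens ring half hid the bush, so one reading was wrong: 12 mm left, against about 19 mm by crank angle. I used the crank angle.

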